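# Hang washed sherd baskets on the rotary drying tree

### The arm

A 6-joint arm with a two-finger parallel gripper is mounted at the origin on the work surface; the furniture and walls round the work are solid. World frame = base frame: x ahead of the robot, y to its left, z up, the work surface at z = 0. Lengths are in mm, angles in rad, forces in N, time in s.
With the tool pointing down it reaches from about 350 to 975 mm from the base axis. Payload 7.1 kg.
Tool frame: the origin (TCP) lies between the finger pads; the fingertips stand 19 mm ahead of it and the grasp point (between the pads) is the TCP (ctrl.tcp_to_tips is the distance from the TCP to the fingertips, in mm); z points along the fingers, y is the line along which they close (so a half turn about z gives the same grasp; the last joint's range is limited). The gripper opens to 88 mm and grips with 3 to 60 N. Pads are 20 mm wide; open, the fingers measure 115 mm over their backs; the gripper's body (75 mm by 178 mm) begins 61 mm behind the grasp point.
Start: joints at [1.185, 0.423, 1.63, -0, 1.089, -0.019], TCP at [224.112, 583.42, 241.675] pointing down, gripper open.
Joint ranges: [-3, 3], [-0.9, 2.11], [0.09, 2.58], [-1.31, 4.45], [0.11, 2.69], [-2.54, 2.54]. Speed limits (rad/s): [2.39, 2.39, 3.01, 3.14, 3.14, 3.14].

### API

Orientations are given as a rotation vector (axis times angle).
In Python, from workcell import status, optics, ctrl gives the robot as it stands. The module is installed in compiled form; this text tells all that it offers.
- The arm moves only by the shell command python3 -m inch 'ROWS'. ROWS is JSON, a list that holds one entry, the list of rows, each a list of 7 numbers: the shift along the tool's x, y, z in mm, then the turn, a rotation vector about the tool's x, y, z in rad, then the opening in per cent of the stroke, from 0 (shut) to 100 (fully open). A call has 1 to 20 rows; each row is the pose to reach, as a shift and turn from the pose commanded when the call began, along the tool's axes at that moment; what a row does not reach only later rows make up. A row lasts 1/10 s, in which the tool goes at most 50 mm and 8.59 degrees, less where a joint would pass 70% of its speed; a pose out of reach is approached as far as the arm can. A call with a gripper value outside its range is refused whole. The fingers move at their own pace and stop on an object; the grip force is fixed at half the most. Time passes only in rows, so rows that repeat a pose let the fingers close. It gives the time, the measured TCP pose, the force, the opening and the grip force at its end, in the units of the state.
- status.get_obs(): the state, without advancing time (a new reading comes with each control period).
- optics.get_image(name): name is "scene" or "top" or "wrist"; returns a dict with "frame" (420x560x3 uint8, red, green, blue), "fx", "fy", "cx", "cy" (pixels), "rvec" (rotation vector, rad) and "tvec" (3), from world to camera coordinates, as OpenCV has them; the wrist camera has in their place "hand_eye" (4x4, takes a point from camera to tool coordinates, whose origin is the TCP and whose axes are the flange's). Camera axes: x right, y down, z forward; pixel columns grow to the right and rows downward; lengths in mm; the calibration is good to about 2 mm. A picture is of the moment at which its call begins: read the wrist's pose just before it. There is no depth.
- ctrl.close_job(): hands the job in; it is judged then, once.
The state is a dict: "t": time; "qpos": joint angles; "qvel": joint speeds; "joint_torque": joint torques, N m; "ee_pos": TCP position; "orientation": TCP orientation; "ft_force": force on the tool from outside, world axes, zero at the start; "moment": the same for the moment, N m; "width": finger opening in mm; "grasp_force": force on a finger pad.
Only numpy, scipy, OpenCV 4.12 (cv2) and the standard library are available. Lean on these libraries where they do the work, as an engineer would, in place of code of your own. Each camera call takes 0.05 s, during which the arm holds its last target. There are 200 camera calls.

### The job

The washed glass sherds stand in their draining baskets in the green tray. Release the clamp ring of the drying tree by swinging its lever all the way to the two-bar mark, turn the tree so that its empty branches come round to you, and hang every basket from the tray upright by its bail, each on an empty branch of its own. Then swing the clamp lever all the way back to the single-bar mark so that the loaded tree is locked; do not tip a basket over or knock the conical flask beside the tray.

Things in the scene. Friction and masses are not known exactly. Their poses are not given: they have to be found in the camera images.
- tree_base: fixed round base of the drying tree, dark steel, 238 mm across, 22 mm high; origin on the table on the tree's upright turning axis; its -x axis points roughly to the robot. Round it lies the aluminium clamp ring (276 mm across, top at z = 18 mm). On it turns the tree: grey disc 212 mm across, top at z = 34 mm, and a mast 24 mm thick (hub 40 mm at z 172 to 198 mm) with six branches
- tree (a joint): angle of the tree about its upright axis, rad, positive anticlockwise from above, no stops; 0 when branch_2 points along the base's +x axis (away from the robot). With the clamp released it turns easily (0.04 N m) and stays where it is left; with the clamp ring at its locked stop a friction clamp holds it fast (over 1 N m), fading to nothing by 0.3 rad of ring
- tree_knob (a point): middle of the black bar knob on top of the mast, turning with the tree: 44 mm long along its x, 16 mm wide along its y, from z = 230 to 264 mm; this point is on the turning axis at z = 247 mm. Pinch its 16 mm width from above to turn the tree. Its x axis points along branch_2
- lock_ring (a joint): angle of the clamp ring about the tree's axis, rad, between two stops: 0 = fully locked (lever at the single white bar, front left), 1.0 = fully released (lever at the two white bars, front right); it opens anticlockwise seen from above. Friction of 0.25 N m; it stays where it is left. The clamp grips the tree only below about 0.3
- lock_handle (a point): point on the upright black handle (16 mm thick, 19 mm at its head, from z = 19 to 76 mm) at the end of the clamp ring's lever, 200 mm from the tree's axis; this point is on the handle's own axis at z = 55 mm. Pinch the handle from above, or push it sideways
- branch_1: empty branch of the tree: level round steel rod 10 mm thick at z = 185 mm, with a shoulder disc 20 mm across at 55 to 61 mm from the axis and a turned-up tip from 120 to 134 mm (its top at z = 202 mm). A basket hangs between shoulder and tip; there is room for one. Origin on the tree's axis at the rod's height (z = 185 mm); x points outward along the rod, z up
- branch_2: empty branch like branch_1, 60 degrees further round anticlockwise; same origin and axes (x outward along the rod)
- branch_3: empty branch like branch_1, 120 degrees further round anticlockwise than branch_1; same origin and axes. The other three branches (180, 240 and 300 degrees further round than branch_1) already carry baskets like those in the tray, fixed there, 98 mm from the axis
- basket_1_mid (a point): draining basket 1 of up to 3 alike (None if absent): round wire basket 62 mm across and 42 mm high with sherds in it, about 0.12 kg, with an upright wire bail and a black grip above it, 164 mm high in all. This point is on its axis, half-way up, 82 mm above its underside; z up. The bail lies in its y-z plane, its opening faces along x (either way round is alike)
- basket_2_mid (a point): draining basket 2 of up to 3 alike (None if absent): round wire basket 62 mm across and 42 mm high with sherds in it, about 0.12 kg, with an upright wire bail and a black grip above it, 164 mm high in all. This point is on its axis, half-way up, 82 mm above its underside; z up. The bail lies in its y-z plane, its opening faces along x (either way round is alike)
- basket_3_mid (a point): draining basket 3 of up to 3 alike (None if absent): round wire basket 62 mm across and 42 mm high with sherds in it, about 0.12 kg, with an upright wire bail and a black grip above it, 164 mm high in all. This point is on its axis, half-way up, 82 mm above its underside; z up. The bail lies in its y-z plane, its opening faces along x (either way round is alike)
- basket_1_grip (a point): middle of basket 1's black grip, on its axis, 142 mm above its underside: 13 mm along x, 24 mm along y, 34 mm high, with a cap 18 x 30 mm and 5 mm thick above it. Same axes as the basket
- basket_2_grip (a point): middle of basket 2's black grip, on its axis, 142 mm above its underside: 13 mm along x, 24 mm along y, 34 mm high, with a cap 18 x 30 mm and 5 mm thick above it. Same axes as the basket
- basket_3_grip (a point): middle of basket 3's black grip, on its axis, 142 mm above its underside: 13 mm along x, 24 mm along y, 34 mm high, with a cap 18 x 30 mm and 5 mm thick above it. Same axes as the basket
- basket_1_peak (a point): where a rod's centre lies when basket 1 hangs: under the bail's peak, on the axis, 107.5 mm above the underside. Inside width of the bail (wire 4.4 mm thick) at heights above the underside: 50 mm at the rim (42), narrowing evenly (34 mm at 75) to 17 mm at 108, closed at 115. A rod passes through along x. Same axes as the basket
- basket_2_peak (a point): where a rod's centre lies when basket 2 hangs: under the bail's peak, on the axis, 107.5 mm above the underside. Inside width of the bail (wire 4.4 mm thick) at heights above the underside: 50 mm at the rim (42), narrowing evenly (34 mm at 75) to 17 mm at 108, closed at 115. A rod passes through along x. Same axes as the basket
- basket_3_peak (a point): where a rod's centre lies when basket 3 hangs: under the bail's peak, on the axis, 107.5 mm above the underside. Inside width of the bail (wire 4.4 mm thick) at heights above the underside: 50 mm at the rim (42), narrowing evenly (34 mm at 75) to 17 mm at 108, closed at 115. A rod passes through along x. Same axes as the basket
- wash_tray: fixed green card tray 292 x 245 mm (x, y) with thin walls 36 mm high; origin under its middle, floor 2 mm thick. The baskets to be hung stand in it
- conical: bystander: clear conical flask, 74 mm across, 129 mm high, origin under its middle

How it is judged:
By the outcome, as a careful person would: the job done as asked, in the order asked, and still so for the second after the job is handed in, with the robot touching nothing.
Of basket_1, basket_2, basket_3 only 2 to 3 are there at a start; the rules pass over those that are not, and their reading is None.
At some moment in a run one of basket_1, basket_2, basket_3 may be knocked a few centimetres aside while the robot is not near it.
It also fails if it takes over 210 s, if anything falls off the work surface, if the arm or the gripper's body presses on something with over 40 N, if the wrist force passes 120 N, or if a joint passes its speed limit or range.

## Working session

There is one attempt and no reset: what is moved stays moved. The work goes in short steps, Python scripts to look and compute and a shell command to move; the robot and the scene stay as the last step left them, time stands still between calls to the robot, and variables do not carry over. Pictures are saved under pics/ and viewed, at most 16 in all, crops included, and the job is handed in when it is done.

```bash
mkdir -p pics
cat > h.py <<'E'
import numpy as np,cv2
from scipy.spatial.transform import Rotation as R
from workcell import status,optics,ctrl
def cam(n):
    o=status.get_obs(); d=optics.get_image(n)
    K=np.array([[d['fx'],0,d['cx']],[0,d['fy'],d['cy']],[0,0,1]])
    if 'rvec' in d:
        Rc=R.from_rotvec(np.ravel(d['rvec'])).as_matrix(); t=np.ravel(d['tvec'])
    else:
        T=np.eye(4);T[:3,:3]=R.from_rotvec(o['orientation']).as_matrix();T[:3,3]=o['ee_pos']
        M=np.linalg.inv(T@np.array(d['hand_eye']));Rc=M[:3,:3];t=M[:3,3]
    return d['frame'],K,Rc,t
def ray(K,Rc,t,u,v,z):
    c=-Rc.T@t; r=Rc.T@np.linalg.inv(K)@[u,v,1]; return c+r*(z-c[2])/r[2]
def proj(K,Rc,t,P):
    p=(K@(Rc@np.atleast_2d(P).T+t[:,None])).T; return p[:,:2]/p[:,2:]
E
python3 - <<'E'
from h import *
import pickle
for n in ['scene','top']:
    c=cam(n); pickle.dump(c,open(n+'.pkl','wb'))
    cv2.imwrite(f'pics/{n}0.png',cv2.resize(c[0][:,:,::-1],(800,600),interpolation=cv2.INTER_CUBIC))
    print(n,-c[2].T@c[3])
o=status.get_obs();print(o)
E
```

```text
scene [ 178.77562645 -799.25773789  518.61239926]
top [ 422.61346807  -54.12776526 1490.80849782]
{'t': 0.1, 'qpos': array([ 1.18498046e+00,  4.23772975e-01,  1.63058137e+00,  4.81172943e-06,
        1.08857849e+00, -1.90296245e-02]), 'qvel': array([ 4.28197376e-04, -2.66289866e-03, -9.67176958e-04,  8.08614572e-05,
       -1.25882247e-03,  2.99147173e-04]), 'joint_torque': array([ 1.85408094e-04, -5.45620000e+01, -2.74325144e+01,  6.45672041e-02,
        1.88032648e-02, -1.63765969e-05]), 'ee_pos': array([223.95638878, 583.00862329, 240.9867164 ]), 'orientation': array([-5.72875740e-01, -3.08863958e+00,  2.06064072e-03]), 'ft_force': array([ 0.45171226,  0.42045104, -0.22585557]), 'moment': array([-0.07023813, -0.01471983,  0.01032051]), 'grasp_force': 0.0, 'width': 88.12687891577363}
```

View pics/scene0.png

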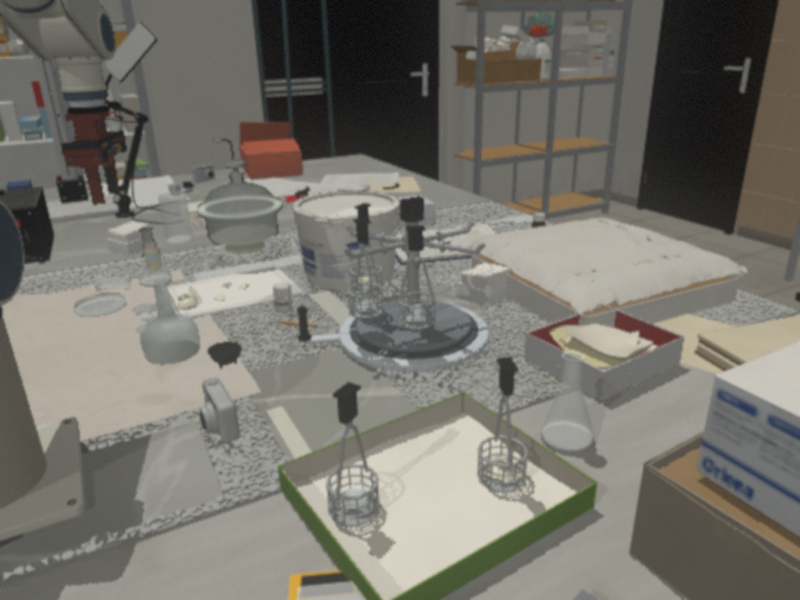

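View pics/top0.png

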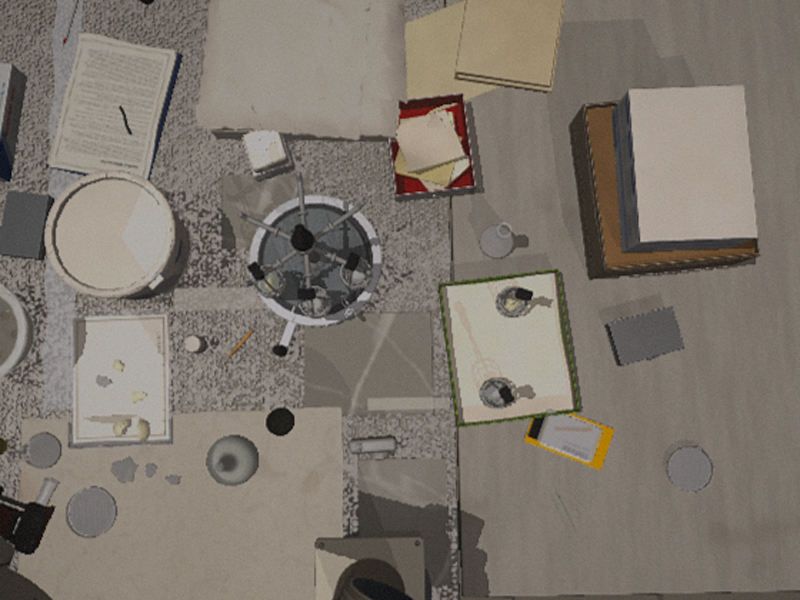

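Two baskets stand in the tray, with grips at top-view (520,297) and (504,396). The knob is at (302,237), the handle at (280,350) and the flask at (497,240). I'll enlarge the tree and the tray.

Run:
```python
from h import *
import pickle
f=pickle.load(open('top.pkl','rb'))[0]
# native px = view*0.7 ; crops native: tree x160-280,y115-255 ; tray x305-415,y145-300
a=cv2.resize(f[115:255,160:280],None,fx=4.2,fy=4.2,interpolation=cv2.INTER_CUBIC)
b=cv2.resize(f[180:300,305:375+35],None,fx=4.9/1.7,fy=4.9/1.7,interpolation=cv2.INTER_CUBIC)
c=np.zeros((600,800,3),np.uint8);c[:588,:504]=a;c[:b.shape[0],504:504+b.shape[1]]=b[:,:296]
cv2.imwrite('pics/c1.png',c[:,:,::-1])
```

```text
(no output)
```

View pics/c1.png

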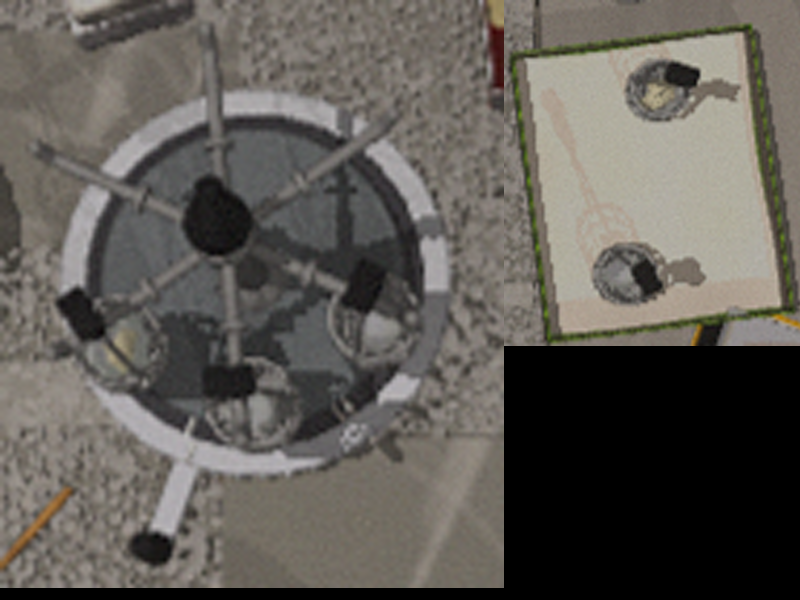

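Run:
```python
from h import *
import pickle
_,K,Rc,t=pickle.load(open('top.pkl','rb'))
T=lambda u,v,z:ray(K,Rc,t,160+u/4.2,115+v/4.2,z)[:2]
B=lambda u,v,z:ray(K,Rc,t,305+(u-504)/2.882,180+v/2.882,z)[:2]
c=T(256,283,18);print('ring',c,'w',np.linalg.norm(T(62,283,18)-T(450,283,18)))
for n,p,z in [('knob',(217,222),255),('b2tip',(207,33),200),('b3tip',(40,150),200),('b1tip',(395,120),200),('l',(80,313),241),('m',(228,381),241),('r',(363,286),241),('handle',(150,545),76)]:
    q=T(*p,z);d=q-c;print(n,q.round(1),np.linalg.norm(d).round(1),np.degrees(np.arctan2(d[1],d[0])).round(1))
for n,p,z in [('k1',(683,72),166),('k1rim',(658,88),44),('k2',(646,275),166),('k2rim',(627,272),44)]: print(n,B(*p,z).round(1))
print('flask',ray(K,Rc,t,497*.7,240*.7,20))
print('tray',[B(u,v,36).round() for u,v in [(514,57),(750,28),(792,310),(550,340)]])
```

```text
ring [667.66249661 101.46439735] w 272.83715474827625
knob [665.2  99.2] 3.3 -137.7
b2tip [795.7 111.5] 128.5 4.5
b3tip [723.4 215.5] 127.0 64.0
b1tip [738.2  -4.9] 127.6 -56.5
l [614.5 182.9] 97.3 123.1
m [572.  95.] 95.9 -176.1
r [627.5  14.1] 96.1 -114.7
handle [482.6 167.4] 196.5 160.4
k1 [ 575.2 -300. ]
k1rim [ 573.6 -297. ]
k2 [ 391.1 -259.6]
k2rim [ 391.5 -259.9]
flask [ 703.17360077 -274.46044986   20.        ]
tray [array([ 609., -154.]), array([ 634., -393.]), array([ 351., -423.]), array([ 326., -183.])]
```

```bash
cat >> h.py <<'E'
def shift(P,yaw=None,o=None,ref=None):
    """shift/turn in tool axes from current pose to TCP P with tool y at yaw deg (tool down)"""
    o=o or status.get_obs(); M=R.from_rotvec(o['orientation']).as_matrix()
    if ref is not None: p0,y0=ref; a=np.radians(y0); M=np.array([[-np.sin(a)*-1*-1,np.cos(a),0],[np.cos(a)*1,np.sin(a),0],[0,0,-1]]); M[:,0]=np.cross(M[:,1],M[:,2])
    else: p0=o['ee_pos']
    cur=np.degrees(np.arctan2(M[1,1],M[0,1]))
    d=M.T@(np.array(P)-p0)
    dy=0 if yaw is None else (yaw-cur+180)%360-180
    return d.round(1).tolist(),round(-np.radians(dy),3)
def hand():
    o=status.get_obs();M=R.from_rotvec(o['orientation']).as_matrix()
    print('t',round(o['t'],1),o['ee_pos'].round(1),'yaw',np.degrees(np.arctan2(M[1,1],M[0,1])).round(1),'F',o['ft_force'].round(1),'w',round(o['width'],1),'g',round(o['grasp_force'],1),'q6',o['qpos'][5].round(2),'tilt',M[:,2].round(3)); return o
E
python3 -c "
from h import *
print(shift([479,168,180],70.4))"
```

```text
([-386.9, -295.9, 61.4], np.float64(-0.025))
```

```bash
python3 -m inch '[[[-130,-100,0,0,0,0,100],[-130,-100,0,0,0,0,100],[-130,-100,0,0,0,0,100],[-260,-200,0,0,0,0,100],[-260,-200,0,0,0,0,100],[-260,-200,0,0,0,0,100],[-260,-200,0,0,0,0,100],[-387,-296,0,0,0,-0.025,100],[-387,-296,0,0,0,-0.025,100],[-387,-296,0,0,0,-0.025,100],[-387,-296,0,0,0,-0.025,100],[-387,-296,61,0,0,-0.025,100],[-387,-296,61,0,0,-0.025,100],[-387,-296,61,0,0,-0.025,100],[-387,-296,61,0,0,-0.025,100]]]'
python3 - <<'E'
from h import *
import pickle
hand();c=cam('wrist');pickle.dump(c,open('w1.pkl','wb'));cv2.imwrite('pics/w1.png',cv2.resize(c[0][:,:,::-1],(800,600)))
print(proj(*c[1:],[[482,167,76],[479,168,76]])/.7)
E
```

```text
t: 1.6
ee_pos: [479.2, 169.1, 181.3]
orientation: [-0.533, -3.096, -0.0]
ft_force: [-0.3, -0.1, 1.2]
width: 87.8
grasp_force: 0.0
t 1.6 [479.2 169.1 181.3] yaw 70.5 F [-0.3 -0.1  1.2] w 87.8 g 0.0 q6 -0.91 tilt [-0.  0. -1.]
[[406.32009923 307.67311649]
 [406.21033305 302.29425759]]
```

View pics/w1.png

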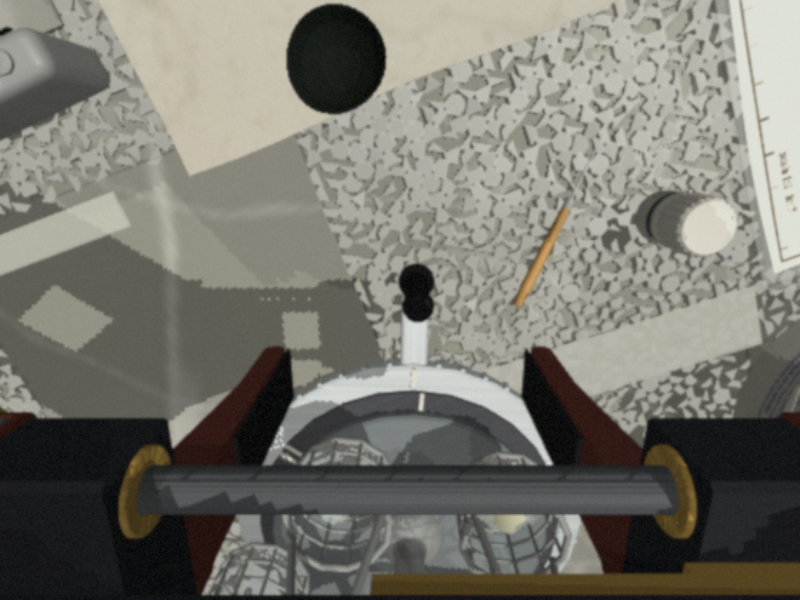

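The handle's head is at (416,280) and its foot at about (417,302). I'll convert the head to world coordinates.

Run:
```python
from h import *
import pickle
c=pickle.load(open('w1.pkl','rb'))[1:]
h=ray(*c,416*.7,281*.7,74);print(h,ray(*c,417*.7,303*.7,22),-c[1].T@c[2])
d=h[:2]-[667,101];print(np.linalg.norm(d),np.degrees(np.arctan2(d[1],d[0])))
p=[h[0],h[1],57];print(p,shift(p,70.4))
```

```text
[469.73029985 177.04659757  74.        ] [498.20859952 168.81071575  22.        ] [403.9254725  195.32108642 324.89502458]
211.4200075636096 158.91856933324976
[np.float64(469.73029985222706), np.float64(177.0465975688886), 57] ([12.1, 3.9, 124.9], np.float64(0.001))
```

Run:
```python
from h import *
import pickle
c=pickle.load(open('w1.pkl','rb'))[1:]
for u,v,z in [(417,303,76),(416,280,22),(416,280,60)]:
  h=ray(*c,u*.7,v*.7,z);d=h[:2]-[667,101];print(h,np.linalg.norm(d),np.degrees(np.arctan2(d[1],d[0])))
for z in (20,40,60,76): print(z,proj(*c,[[479,168,z],[481,171,z]])/.7)
print(shift([480.5,171,57],70.4))
```

```text
[481.39984254 173.53697369  76.        ] 199.27124981062877 158.6532549337978
[482.714499   173.48692698  22.        ] 198.02903943772856 158.52828256732505
[472.82994243 176.22615342  60.        ] 208.2330075075234 158.82243324146074
20 [[406.42001959 276.82631398]
 [411.61790715 278.09790744]]
40 [[406.35384851 284.86326976]
 [411.88763409 286.2101186 ]]
60 [[406.27852761 294.01153612]
 [412.1946233  295.44301618]]
76 [[406.21033305 302.29425759]
 [412.47253589 303.80141585]]
([-0.0, 1.8, 124.9], np.float64(0.001))
```

```bash
python3 -m inch '[[[-1,2,40,0,0,0,100],[-1,2,80,0,0,0,100],[-1,2,105,0,0,0,100],[-1,2,124,0,0,0,100],[-1,2,124,0,0,0,100],[-1,2,124,0,0,0,0],[-1,2,124,0,0,0,0],[-1,2,124,0,0,0,0],[-1,2,124,0,0,0,0],[-1,2,124,0,0,0,0],[-1,2,124,0,0,0,0],[-1,2,124,0,0,0,0],[-1,2,124,0,0,0,0],[-1,2,124,0,0,0,0],[-1,2,124,0,0,0,0]]]'
python3 - <<'E'
from h import *
o=hand()
# arc from commanded ref
p0=np.array([480.5,170.5]);C=np.array([667.,101]);r=p0-C;r0=np.linalg.norm(r);a0=np.arctan2(r[1],r[0]);print(r0,np.degrees(a0))
for k in range(1,21):
    a=a0+k*.055; P=[*(C+r0*np.array([np.cos(a),np.sin(a)])),57]
    print(k,shift(P,70.5+np.degrees(k*.055),ref=([480.5,170.5,57],70.5)))
E
```

```text
t: 3.15
ee_pos: [480.8, 169.9, 56.6]
orientation: [-0.534, -3.096, -0.0]
ft_force: [-0.6, 0.9, 1.4]
width: 15.3
grasp_force: 30.0
t 3.1 [480.8 169.9  56.6] yaw 70.4 F [-0.6  0.9  1.4] w 15.3 g 30.0 q6 -0.91 tilt [-0.  0. -1.]
199.02889237495143 159.56188182841612
1 ([-0.1, -10.9, 0.0], np.float64(-0.055))
2 ([-0.8, -21.9, 0.0], np.float64(-0.11))
3 ([-2.2, -32.7, 0.0], np.float64(-0.165))
4 ([-4.1, -43.5, 0.0], np.float64(-0.22))
5 ([-6.6, -54.2, 0.0], np.float64(-0.275))
6 ([-9.7, -64.7, 0.0], np.float64(-0.33))
7 ([-13.3, -75.0, 0.0], np.float64(-0.385))
8 ([-17.6, -85.1, 0.0], np.float64(-0.44))
9 ([-22.3, -94.9, 0.0], np.float64(-0.495))
10 ([-27.6, -104.5, 0.0], np.float64(-0.55))
11 ([-33.5, -113.8, 0.0], np.float64(-0.605))
12 ([-39.8, -122.7, 0.0], np.float64(-0.66))
13 ([-46.6, -131.3, 0.0], np.float64(-0.715))
14 ([-53.9, -139.5, 0.0], np.float64(-0.77))
15 ([-61.6, -147.2, 0.0], np.float64(-0.825))
16 ([-69.7, -154.6, 0.0], np.float64(-0.88))
17 ([-78.2, -161.4, 0.0], np.float64(-0.935))
18 ([-87.1, -167.8, 0.0], np.float64(-0.99))
19 ([-96.3, -173.7, 0.0], np.float64(-1.045))
20 ([-105.8, -179.1, 0.0], np.float64(-1.1))
```

```bash
python3 -m inch '[[[0,-11,0,0,0,-0.055,0],[-1,-22,0,0,0,-0.11,0],[-2,-33,0,0,0,-0.165,0],[-4,-43.5,0,0,0,-0.22,0],[-6.6,-54,0,0,0,-0.275,0],[-9.7,-65,0,0,0,-0.33,0],[-13.3,-75,0,0,0,-0.385,0],[-17.6,-85,0,0,0,-0.44,0],[-22,-95,0,0,0,-0.495,0],[-27.6,-104.5,0,0,0,-0.55,0],[-33.5,-114,0,0,0,-0.605,0],[-40,-123,0,0,0,-0.66,0],[-46.6,-131,0,0,0,-0.715,0],[-54,-139.5,0,0,0,-0.77,0],[-61.6,-147,0,0,0,-0.825,0],[-70,-154.6,0,0,0,-0.88,0],[-78,-161.4,0,0,0,-0.935,0],[-84,-165.5,0,0,0,-0.97,0],[-87,-168,0,0,0,-0.99,0],[-87,-168,0,0,0,-0.99,0]]]'
python3 -c "
from h import *
hand()"
```

```text
t: 5.15
ee_pos: [503.2, -9.6, 56.3]
orientation: [0.991, -2.977, -0.02]
ft_force: [-8.8, 69.1, 12.8]
width: 15.6
grasp_force: 30.0
t 5.2 [503.2  -9.6  56.3] yaw 126.8 F [-8.8 69.1 12.8] w 15.6 g 30.0 q6 -2.28 tilt [-0.007  0.011 -1.   ]
```

```bash
python3 -m inch '[[[0,3,0,0,0,0,0],[0,6,0,0,0,0,0],[0,6,0,0,0,0,0],[0,6,0,0,0,0,0]]]'
python3 - <<'E'
from h import *
hand()
a=cam('top')[0][115:265,150:290];b=cam('scene')[0][100:280,180:380]
c=np.zeros((600,800,3),np.uint8);c[:428,:400]=cv2.resize(a,(400,428),interpolation=3);c[:360,400:]=cv2.resize(b,(400,360),interpolation=3)
cv2.imwrite('pics/c2.png',c[:,:,::-1])
E
```

```text
t: 5.55
ee_pos: [503.0, -8.9, 56.5]
orientation: [-0.997, 2.978, 0.007]
ft_force: [3.1, 31.5, -2.2]
width: 15.4
grasp_force: 30.0
t 5.5 [503.   -8.9  56.5] yaw 127.0 F [ 3.1 31.5 -2.2] w 15.4 g 30.0 q6 -2.27 tilt [ 0.     0.005 -1.   ]
```

View pics/c2.png

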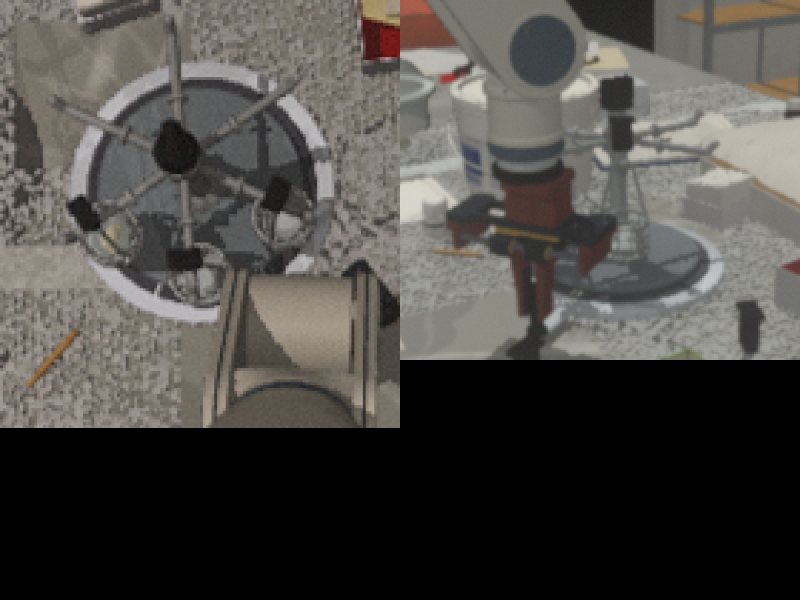

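```bash
python3 -m inch '[[[0,3,0,0,0,0,0],[0,3,0,0,0,0,40],[0,3,0,0,0,0,60],[0,3,0,0,0,0,100],[0,3,0,0,0,0,100],[0,3,-40,0,0,0,100],[0,3,-80,0,0,0,100],[0,3,-120,0,0,0,100],[0,3,-120,0,0,0,100],[0,3,-120,0,0,0,100]]]'
python3 - <<'E'
from h import *
import pickle
hand();c=cam('wrist');pickle.dump(c,open('w2.pkl','wb'));
d=pickle.load(open('w1.pkl','rb'))
print([proj(*x[1:],[[667,101,18],[667,101,22]])/.7 for x in (c,d)])
o=np.zeros((600,800,3),np.uint8)
o[:,:400]=cv2.resize(d[0][180:330,240:340],(400,600),interpolation=3);o[:,400:]=cv2.resize(c[0][180:330,240:340],(400,600),interpolation=3)
cv2.imwrite('pics/w2.png',o[:,:,::-1])
E
```

```text
t: 6.65
ee_pos: [501.4, -10.7, 177.4]
orientation: [-0.999, 2.976, -0.001]
ft_force: [-0.7, -0.1, -0.7]
width: 84.0
grasp_force: 0.0
t 6.7 [501.4 -10.7 177.4] yaw 127.1 F [-0.7 -0.1 -0.7] w 84.0 g 0.0 q6 -2.26 tilt [ 0.002 -0.    -1.   ]
[array([[394.71759074, 521.50057882],
       [394.5802772 , 525.34250061]]), array([[406.10124939, 517.57101162],
       [406.08742086, 521.33230995]])]
```

View pics/w2.png

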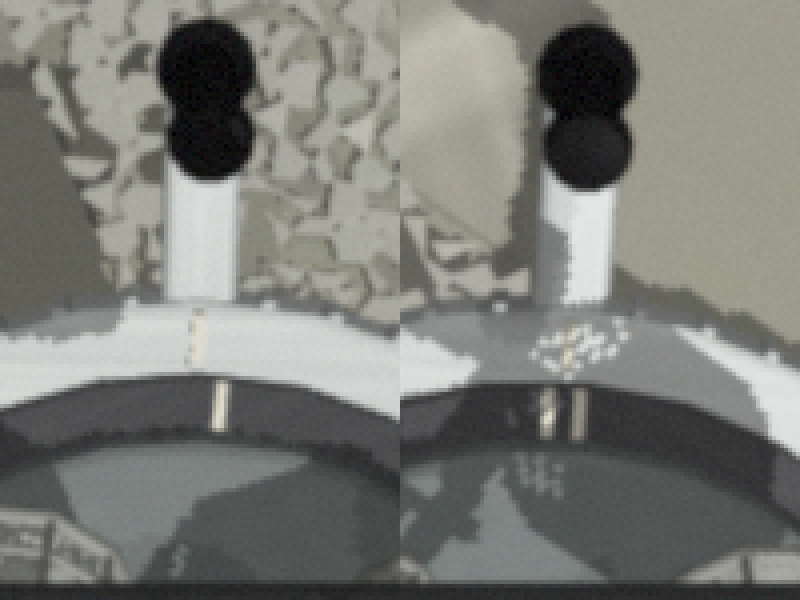

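The right half shows the ring's bar centred on the base's two bars, so the lever is at the released stop. At the start the bar stood about 0.05 rad off the single bar. Next I'll go above the knob.

```bash
python3 -c "
from h import *
print(shift([610,90,340],94), shift([668,101,340],94))"
```

```text
([-147.9, 14.2, -163.7], np.float64(0.578)) ([-200.8, -12.1, -163.8], np.float64(0.578))
```

```bash
python3 -m inch '[[[0,0,-50,0,0,0,100],[0,0,-100,0,0,0,100],[0,0,-150,0,0,0,100],[0,0,-164,0,0,0,100],[0,0,-164,0,0,0.1,100],[-40,0,-164,0,0,0.2,100],[-80,0,-164,0,0,0.3,100],[-120,0,-164,0,0,0.4,100],[-160,-5,-164,0,0,0.5,100],[-201,-12,-164,0,0,0.578,100],[-201,-12,-164,0,0,0.578,100],[-201,-12,-164,0,0,0.578,100],[-201,-12,-164,0,0,0.578,100]]]'
python3 - <<'E'
from h import *
import pickle
hand();c=cam('wrist');pickle.dump(c,open('w3.pkl','wb'));cv2.imwrite('pics/w3.png',cv2.resize(c[0][:,:,::-1],(800,600)))
for k in ([668,101,264],[668+22,102.5,264],[668-22,99.5,264],[668,101,230]):print(proj(*c[1:],[k])/.7)
E
```

```text
t: 8.0
ee_pos: [667.3, 100.8, 339.0]
orientation: [0.111, -3.136, 0.001]
ft_force: [0.5, -0.0, 0.1]
width: 87.6
grasp_force: 0.0
t 8.0 [667.3 100.8 339. ] yaw 94.0 F [ 0.5 -0.   0.1] w 87.6 g 0.0 q6 -1.51 tilt [-0.003 -0.001 -1.   ]
[[409.12105439 323.01728257]]
[[408.9572788  363.68076233]]
[[409.29404225 280.0665048 ]]
[[408.93059747 302.30889091]]
```

View pics/w3.png

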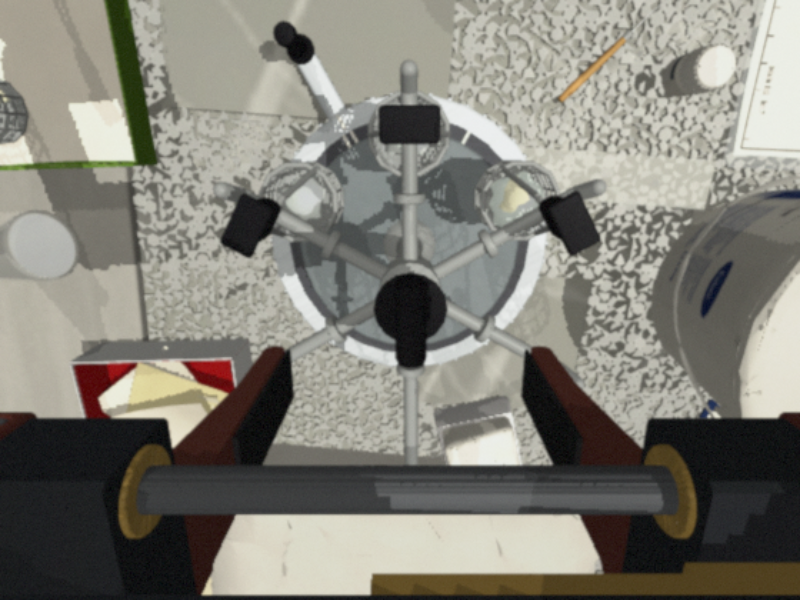

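The knob runs from about (411,280) to (411,363), as predicted. Now descend and pinch it.

```bash
python3 -m inch '[[[1,-1,30,0,0,0,80],[1,-1,60,0,0,0,70],[1,-1,85,0,0,0,60],[1,-1,85,0,0,0,60],[1,-1,85,0,0,0,0],[1,-1,85,0,0,0,0],[1,-1,85,0,0,0,0],[1,-1,85,0,0,0,0],[1,-1,85,0,0,0,0],[1,-1,85,0,0,0,0],[1,-1,85,0,0,0,0],[1,-1,85,0,0,0,0]]]'
```

```text
t: 9.25
ee_pos: [667.8, 102.3, 256.5]
orientation: [-0.111, 3.139, 0.005]
ft_force: [-0.8, 9.0, 2.1]
width: 16.0
grasp_force: 30.0
```

```bash
python3 -m inch '[[[0,1,0,0,0,0.05,0],[0,1,0,0,0,0.15,0],[0,1,0,0,0,0.25,0],[0,1,0,0,0,0.35,0],[0,1,0,0,0,0.45,0],[0,1,0,0,0,0.55,0],[0,1,0,0,0,0.65,0],[0,1,0,0,0,0.75,0],[0,1,0,0,0,0.85,0],[0,1,0,0,0,0.95,0],[0,1,0,0,0,1.05,0],[0,1,0,0,0,1.15,0],[0,1,0,0,0,1.25,0],[0,1,0,0,0,1.35,0],[0,1,0,0,0,1.45,0],[0,1,0,0,0,1.5,0],[0,1,0,0,0,1.53,0],[0,1,0,0,0,1.53,0]]]'; python3 -c "
from h import *
hand()"
```

```text
t: 11.05
ee_pos: [670.7, 105.8, 256.5]
orientation: [2.094, 2.34, 0.017]
ft_force: [12.6, 16.9, -6.4]
width: 15.8
grasp_force: 30.0
t 11.1 [670.7 105.8 256.5] yaw 6.4 F [12.6 16.9 -6.4] w 15.8 g 30.0 q6 0.02 tilt [ 0.008  0.007 -1.   ]
```

```bash
python3 -m inch '[[[1,3,0,0,0,0.05,0],[1,3,0,0,0,0.15,0],[1,3,0,0,0,0.25,0],[1,3,0,0,0,0.35,0],[1,3.5,0,0,0,0.45,0],[1,4,0,0,0,0.55,0],[1,4,0,0,0,0.65,0],[1,4,0,0,0,0.75,0],[0.5,4.5,0,0,0,0.85,0],[0.5,4.5,0,0,0,0.95,0],[0,5,0,0,0,1.05,0],[0,5,0,0,0,1.15,0],[-0.5,5,0,0,0,1.25,0],[-1,5,0,0,0,1.35,0],[-1,5,0,0,0,1.45,0],[-1,5,0,0,0,1.5,0],[-1,5,0,0,0,1.53,0],[-1,5,0,0,0,1.53,0]]]'; python3 -c "
from h import *
hand()"
```

```text
t: 12.85
ee_pos: [674.5, 103.0, 256.5]
orientation: [-3.13, -0.238, -0.008]
ft_force: [6.1, 8.6, -1.7]
width: 15.4
grasp_force: 30.0
t 12.8 [674.5 103.  256.5] yaw -81.3 F [ 6.1  8.6 -1.7] w 15.4 g 30.0 q6 1.55 tilt [ 0.005  0.003 -1.   ]
```

```bash
python3 -m inch '[[[0,0,0,0,0,0,0],[0,0,0,0,0,0,40],[0,0,0,0,0,0,60],[0,0,0,0,0,0,60],[0,0,-20,0,0,0,70],[0,0,-50,0,0,0,100],[0,0,-90,0,0,0,100],[0,0,-90,0,0,0,100],[0,0,-90,0,0,0,100]]]'; python3 -c "
from h import *
hand()
print(shift([460,-280,390],-81.3))"
```

```text
t: 13.75
ee_pos: [672.9, 100.7, 346.9]
orientation: [-3.133, -0.238, -0.003]
ft_force: [0.2, -0.2, 1.0]
width: 76.4
grasp_force: 0.0
t 13.8 [672.9 100.7 346.9] yaw -81.3 F [ 0.2 -0.2  1. ] w 76.4 g 0.0 q6 1.55 tilt [ 0.002  0.    -1.   ]
([-267.8, 344.2, -43.7], np.float64(-0.0))
```

```bash
python3 -m inch '[[[-25,30,-44,0,0,0,100],[-55,70,-44,0,0,0,100],[-85,110,-44,0,0,0,100],[-115,150,-44,0,0,0,100],[-145,190,-44,0,0,0,100],[-175,230,-44,0,0,0,100],[-205,265,-44,0,0,0,100],[-235,300,-44,0,0,0,100],[-268,344,-44,0,0,0,100],[-268,344,-44,0,0,0,100],[-268,344,-44,0,0,0,100],[-268,344,-44,0,0,0,100],[-268,344,-44,0,0,0,100]]]'
python3 - <<'E'
from h import *
import pickle
hand();c=cam('wrist');pickle.dump(c,open('w4.pkl','wb'));cv2.imwrite('pics/w4.png',cv2.resize(c[0][:,:,::-1],(800,600)))
for k in ([575,-300,166],[391,-259.6,166]):print(proj(*c[1:],[k])/.7)
E
```

```text
t: 15.05
ee_pos: [460.3, -278.4, 389.2]
orientation: [-3.132, -0.241, 0.001]
ft_force: [0.6, 0.3, -0.3]
width: 88.0
grasp_force: 0.0
t 15.1 [ 460.3 -278.4  389.2] yaw -81.2 F [ 0.6  0.3 -0.3] w 88.0 g 0.0 q6 0.85 tilt [-0.001  0.001 -1.   ]
[[459.11606501 110.20041587]]
[[371.22729772 334.44840295]]
```

View pics/w4.png

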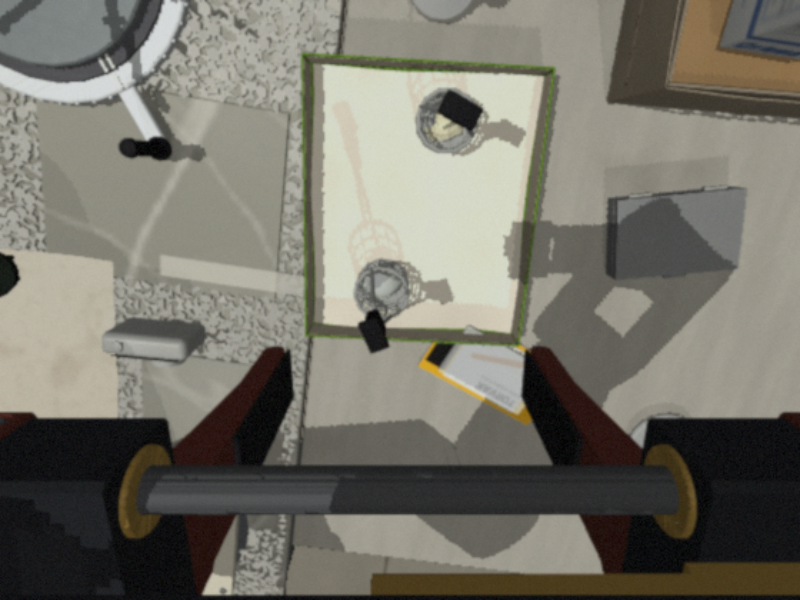

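The caps are at (461,110) and (374,331), matching the top view to within 4 px. I'll get their long-axis directions with image code.

Run:
```python
from h import *
import pickle
f,K,Rc,t=pickle.load(open('w4.pkl','rb'))
for n,(u,v) in dict(A=(323,77),B=(262,232)).items():
    w=24; g=f[v-w:v+w,u-w:u+w].max(2); m=(g<55).astype(np.uint8)
    k,l,s,ce=cv2.connectedComponentsWithStats(m); i=1+np.argmax(s[1:,4]); pts=np.argwhere(l==i)[:,::-1].astype(np.float32)+[u-w,v-w]
    r=cv2.minAreaRect(pts.astype(np.float32)); b=cv2.boxPoints(r)
    W=np.array([ray(K,Rc,t,*p,166)[:2] for p in b]); e=[W[1]-W[0],W[2]-W[1]]
    print(n,s[i],np.array(r[0])/.7,'centre',W.mean(0).round(1),[(np.linalg.norm(x).round(1),np.degrees(np.arctan2(x[1],x[0])).round(1)) for x in e])
    q=np.linalg.svd(pts-pts.mean(0),full_matrices=False)[2][0];p0=pts.mean(0);d=ray(K,Rc,t,*(p0+q*5),166)-ray(K,Rc,t,*p0,166);print('pca',np.degrees(np.arctan2(d[1],d[0])))
```

```text
A [  8  11  30  28 473] [459.3296596  109.92306301] centre [ 575.1 -300.2] [(np.float64(17.0), np.float64(-21.9)), (np.float64(29.1), np.float64(-108.7))]
pca -111.76518397642536
B [ 14   9  20  30 380] [373.30051967 330.39406913] centre [ 394.7 -260.9] [(np.float64(20.5), np.float64(-58.5)), (np.float64(34.1), np.float64(-151.4))]
pca -161.4275067911817
```

```bash
python3 -c "
from h import *
print(shift([575,-300,230],-109.5),shift([575,-300,141],-109.5))"
```

```text
([110.0, 39.0, 159.3], np.float64(0.494)) ([110.0, 39.0, 248.3], np.float64(0.494))
```

```bash
python3 -m inch '[[[36,13,0,0,0,0.12,100],[73,26,0,0,0,0.25,100],[110,39,30,0,0,0.38,100],[110,39,70,0,0,0.494,100],[110,39,110,0,0,0.494,100],[110,39,145,0,0,0.494,100],[110,39,145,0,0,0.494,100],[110,39,145,0,0,0.494,100]]]'
python3 - <<'E'
from h import *
import pickle
hand();c=cam('wrist');pickle.dump(c,open('w5.pkl','wb'));cv2.imwrite('pics/w5.png',cv2.resize(c[0][:,:,::-1],(800,600)))
print(proj(*c[1:],[[575,-300,166],[575,-300,125]])/.7)
f,K,Rc,t=cam('top');print(proj(K,Rc,t,[[575,-300,166],[391,-260,166]])/.7)
E
```

```text
t: 15.9
ee_pos: [575.0, -300.8, 245.0]
orientation: [-3.096, 0.533, 0.001]
ft_force: [-0.4, -0.9, 0.8]
width: 87.8
grasp_force: 0.0
t 15.9 [ 575.  -300.8  245. ] yaw -109.5 F [-0.4 -0.9  0.8] w 87.8 g 0.0 q6 1.41 tilt [-0.001  0.    -1.   ]
[[404.21165483 320.80739305]
 [404.54393694 296.82531613]]
[[524.44721584 292.94829382]
 [506.32944363 393.52542913]]
```

View pics/w5.png

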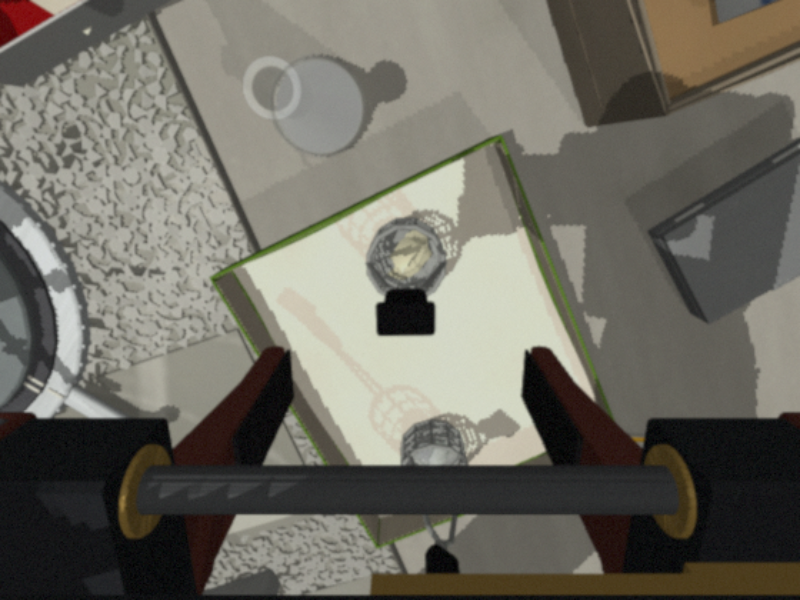

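The cap is at (406,318), square to the fingers and centred. Now descend, grip and lift.

```bash
python3 -m inch '[[[1,0,40,0,0,0,100],[1,0,80,0,0,0,100],[1,0,104,0,0,0,100],[1,0,104,0,0,0,100],[1,0,104,0,0,0,0],[1,0,104,0,0,0,0],[1,0,104,0,0,0,0],[1,0,104,0,0,0,0],[1,0,104,0,0,0,0],[1,0,104,0,0,0,0],[1,0,104,0,0,0,0],[1,0,104,0,0,0,0],[1,0,104,0,0,0,0]]]'
python3 -m inch '[[[0,0,-15,0,0,0,0],[0,0,-40,0,0,0,0],[0,0,-70,0,0,0,0],[0,0,-100,0,0,0,0],[0,0,-130,0,0,0,0],[0,0,-130,0,0,0,0],[0,0,-130,0,0,0,0]]]'
python3 -c "
from h import *
hand()
u=np.array([np.cos(np.radians(248.7)),np.sin(np.radians(248.7))])
for r in (190,160,97): p=np.array([671,103])+r*u;print(p,shift([*p,258],-21.3))"
```

```text
t: 17.3
ee_pos: [575.3, -301.9, 140.6]
orientation: [-3.096, 0.535, 0.0]
ft_force: [0.0, 1.0, 0.8]
width: 29.4
grasp_force: 30.0
t: 18.0
ee_pos: [575.3, -302.0, 271.5]
orientation: [3.095, -0.535, 0.002]
ft_force: [-0.6, -0.2, -2.2]
width: 29.4
grasp_force: 30.0
t 18.0 [ 575.3 -302.   271.5] yaw -109.6 F [-0.6 -0.2 -2.2] w 29.4 g 30.0 q6 1.41 tilt [ 0.001 -0.001 -1.   ]
[601.98226621 -74.02133324] ([-51.4, -223.7, 13.4], np.float64(-1.541))
[612.87980312 -46.07059641] ([-50.5, -253.7, 13.4], np.float64(-1.541))
[635.76463064  12.62595092] ([-48.6, -316.7, 13.4], np.float64(-1.541))
```

```bash
python3 -m inch '[[[-4,-16,0,0,0,-0.11,0],[-8,-32,0,0,0,-0.22,0],[-12,-48,0,0,0,-0.33,0],[-16,-64,0,0,0,-0.44,0],[-20,-80,0,0,0,-0.55,0],[-24,-96,5,0,0,-0.66,0],[-28,-112,5,0,0,-0.77,0],[-32,-128,10,0,0,-0.88,0],[-36,-144,10,0,0,-0.99,0],[-40,-160,10,0,0,-1.1,0],[-44,-176,15,0,0,-1.21,0],[-48,-192,15,0,0,-1.32,0],[-51,-208,17,0,0,-1.43,0],[-51,-224,17,0,0,-1.52,0],[-51,-224,17,0,0,-1.541,0],[-51,-224,17,0,0,-1.541,0],[-51,-224,17,0,0,-1.541,0],[-51,-224,17,0,0,-1.541,0],[-51,-224,17,0,0,-1.541,0],[-51,-224,17,0,0,-1.541,0]]]'
python3 - <<'E'
from h import *
import pickle
hand()
a=cam('wrist');b=cam('scene');pickle.dump((a,b),open('w6.pkl','wb'))
c=np.zeros((600,800,3),np.uint8);c[:300,:400]=cv2.resize(a[0],(400,300));c[:360,400:]=cv2.resize(b[0][80:260,200:400],(400,360),interpolation=3)
cv2.imwrite('pics/c3.png',c[:,:,::-1])
u=np.array([np.cos(np.radians(248.7)),np.sin(np.radians(248.7))])
print([shift([*(np.array([671,103])+r*u),z],-21.3) for r,z in ((150,254),(97,254),(97,216))])
E
```

```text
t: 20.0
ee_pos: [602.3, -74.2, 253.7]
orientation: [2.595, 1.771, 0.0]
ft_force: [0.5, -0.6, -0.9]
width: 29.6
grasp_force: 30.0
t 20.0 [602.3 -74.2 253.7] yaw -21.4 F [ 0.5 -0.6 -0.9] w 29.6 g 30.0 q6 0.23 tilt [ 0. -0. -1.]
[([39.9, -0.4, -0.2], np.float64(-0.001)), ([92.9, -0.5, -0.2], np.float64(-0.001)), ([92.9, -0.5, 37.8], np.float64(-0.001))]
```

View pics/c3.png

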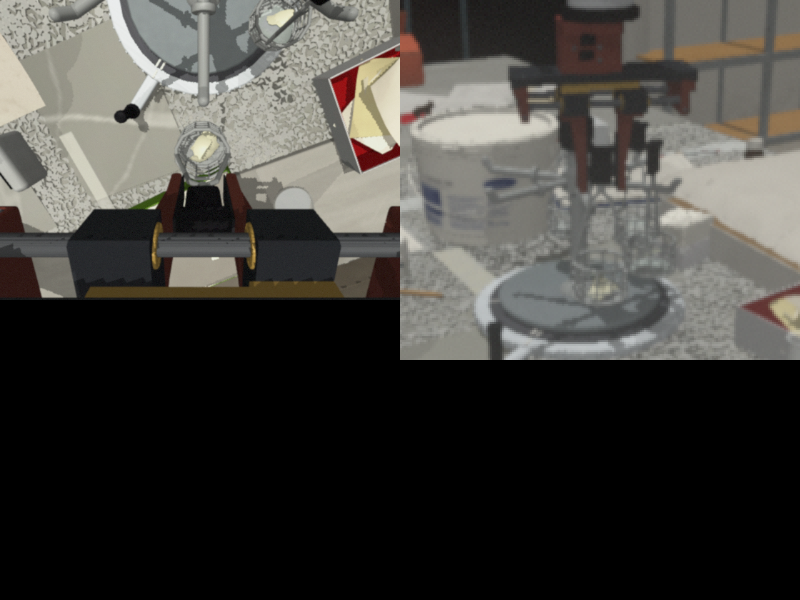

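The rod tip is at (204,101) in the half-size wrist view, in line with the basket. I'll check the lateral offset from a ray.

Run:
```python
from h import *
import pickle
f,K,Rc,t=pickle.load(open('w6.pkl','rb'))[0]
u=np.array([np.cos(np.radians(248.7)),np.sin(np.radians(248.7))]);ty=np.array([np.cos(np.radians(-21.4)),np.sin(np.radians(-21.4))])
# dark/grey row profile across rod and tip
for (a,b,z) in [(204,100,200),(204,60,190),(203.5,10,190)]:
    p=ray(K,Rc,t,a*1.4,b*1.4,z)[:2]; d=p-[671,103];print(p.round(1),'r',(d@u).round(1),'lat',((p-[602.3,-74.2])@ty).round(1))
b=f[130:150,265:305].astype(int).sum(2)//3
for r in range(0,20,4):print(b[r])
```

```text
[625.6 -17.9] r 129.1 lat 1.1
[637.1  11.7] r 97.4 lat 1.1
[650.1  46. ] r 60.6 lat 0.7
[199 204 209 214 215 217 217 216 216 218 217 190 145 128 133 137 142 140
 139 141 139 138 141 135 131 120 111 118 191 220 219 218 219 217 212 211
 204 194 192 199]
[186 181 161 122  99 101 107 121 137 148 128 113 118 127 131 141 140 142
 141 144 139 142 140 137 128 122 111 107 159 185 189 190 189 189 183 180
 161 121  93 120]
[182 178 148 139 152 156 144 139 160 170 163 147 132 136 147 157 163 168
 170 171 167 163 159 153 143 134 117 111 158 186 187 186 180 159 136 144
 152 142 143 167]
[139 158 146 149 155 169 180 181 181 181 179 164 143 141 150 160 167 168
 168 171 170 167 162 158 148 132 119 112 121 119 131 137 150 158 163 172
 174 181 183 186]
[180 178 178 180 173 172 176 179 181 180 180 180 173 145 124 129 133 137
 141 140 139 137 131 124 114 106 140 173 182 171 142 147 176 185 189 188
 183 177 181 175]
```

```bash
python3 -m inch '[[[15,1,0,0,0,0,0],[30,1,0,0,0,0,0],[40,1,0,0,0,0,0],[50,1,0,0,0,0,0],[60,1,0,0,0,0,0],[70,1,0,0,0,0,0],[80,1,0,0,0,0,0],[90,1,0,0,0,0,0],[94,1,0,0,0,0,0],[94,1,0,0,0,0,0]]]'
python3 -m inch '[[[0,0,8,0,0,0,0],[0,0,16,0,0,0,0],[0,0,24,0,0,0,0],[0,0,30,0,0,0,0],[0,0,34,0,0,0,0],[0,0,34,0,0,0,0]]]'
python3 - <<'E'
from h import *
import pickle
hand()
a=cam('wrist');b=cam('scene')
c=np.zeros((600,800,3),np.uint8);c[:300,:400]=cv2.resize(a[0],(400,300));c[:480,400:]=cv2.resize(b[0][110:230,240:340],(400,480),interpolation=3)
cv2.imwrite('pics/c4.png',c[:,:,::-1])
E
```

```text
t: 21.1
ee_pos: [637.7, 13.9, 253.6]
orientation: [2.593, 1.773, -0.0]
ft_force: [-1.0, -0.7, -2.0]
width: 29.7
grasp_force: 30.0
t: 21.7
ee_pos: [637.1, 13.3, 218.8]
orientation: [-2.593, -1.772, 0.002]
ft_force: [0.4, -0.8, -2.3]
width: 29.7
grasp_force: 30.0
t 21.7 [637.1  13.3 218.8] yaw -21.3 F [ 0.4 -0.8 -2.3] w 29.7 g 30.0 q6 0.37 tilt [-0.001 -0.    -1.   ]
```

View pics/c4.png

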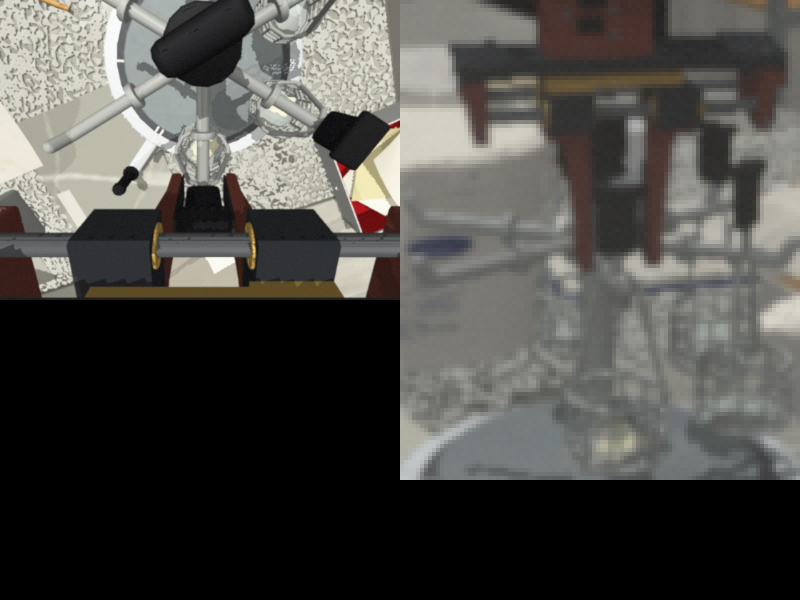

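The rod passes through the bail. Lower until the peak touches.

```bash
python3 -m inch '[[[0,0,1,0,0,0,0],[0,0,2,0,0,0,0],[0,0,3,0,0,0,0],[0,0,3,0,0,0,0],[0,0,3,0,0,0,0]]]'
```

```text
t: 22.3
ee_pos: [637.5, 13.4, 216.7]
orientation: [2.594, 1.772, 0.0]
ft_force: [0.6, 1.0, -0.6]
width: 29.3
grasp_force: 30.0
```

```bash
python3 -m inch '[[[0,0,1,0,0,0,0],[0,0,1,0,0,0,0],[0,0,1,0,0,0,40],[0,0,1,0,0,0,45],[0,0,1,0,0,0,55],[0,0,1,0,0,0,55],[0,0,1,0,0,0,55],[0,0,-20,0,0,0,55],[0,0,-50,0,0,0,55],[0,0,-80,0,0,0,55],[0,0,-110,0,0,0,80],[0,0,-110,0,0,0,100],[0,0,-110,0,0,0,100]]]'
python3 - <<'E'
from h import *
hand()
b=cam('scene')[0];a=cam('top')[0]
c=np.zeros((600,800,3),np.uint8);c[:428,:400]=cv2.resize(a[115:265,150:290],(400,428),interpolation=3);c[:480,400:]=cv2.resize(b[110:230,240:340],(400,480),interpolation=3)
cv2.imwrite('pics/c5.png',c[:,:,::-1])
print(shift([440,-240,350],25))
E
```

```text
t: 23.6
ee_pos: [637.6, 13.4, 327.1]
orientation: [2.593, 1.772, 0.002]
ft_force: [0.6, -0.1, -1.4]
width: 68.7
grasp_force: 0.0
t 23.6 [637.6  13.4 327.1] yaw -21.3 F [ 0.6 -0.1 -1.4] w 68.7 g 0.0 q6 0.37 tilt [ 0.001  0.    -1.   ]
([-307.6, -91.3, -24.3], np.float64(-0.808))
```

View pics/c5.png

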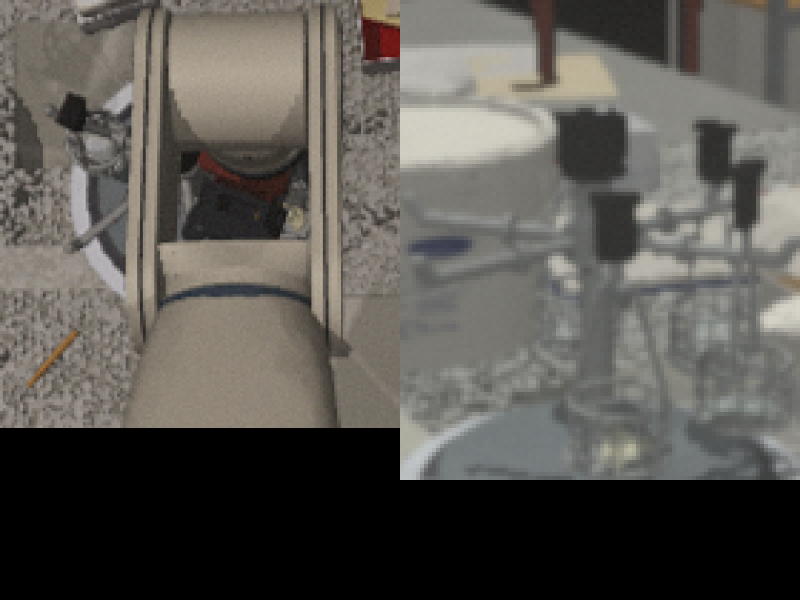

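The basket hangs upright and stays put. Now to the second one.

```bash
python3 -m inch '[[[-20,-8,-20,0,0,-0.05,100],[-60,-23,-20,0,0,-0.12,100],[-100,-38,-20,0,0,-0.24,100],[-140,-52,-20,0,0,-0.36,100],[-180,-68,-20,0,0,-0.48,100],[-220,-82,-20,0,0,-0.6,100],[-260,-97,-20,0,0,-0.7,100],[-300,-112,0,0,0,-0.8,100],[-343,-128,0,0,0,-0.808,100],[-343,-128,0,0,0,-0.808,100],[-343,-128,0,0,0,-0.808,100],[-343,-128,0,0,0,-0.808,100],[-343,-128,0,0,0,-0.808,100]]]'
python3 - <<'E'
from h import *
hand();f,K,Rc,t=cam('wrist')
u,v=proj(K,Rc,t,[[393,-260,166]])[0].astype(int);print(u,v)
w=45; g=f[v-w:v+w,u-w:u+w].max(2); m=(g<50).astype(np.uint8)
k,l,s,ce=cv2.connectedComponentsWithStats(m)
for i in np.argsort(-s[1:,4])[:3]+1:
    pts=np.argwhere(l==i)[:,::-1].astype(np.float32)+np.float32([u-w,v-w]); r=cv2.minAreaRect(pts.astype(np.float32)); W=np.array([ray(K,Rc,t,*p,166)[:2] for p in cv2.boxPoints(r)])
    print(s[i],W.mean(0).round(1),[(np.linalg.norm(x).round(1),np.degrees(np.arctan2(x[1],x[0])).round(1)) for x in (W[1]-W[0],W[2]-W[1])])
cv2.imwrite('pics/w7.png',cv2.resize(f[:,:,::-1],(800,600)))
E
```

```text
t: 25.0
ee_pos: [394.3, -258.8, 326.4]
orientation: [-1.686, -2.65, -0.0]
ft_force: [0.2, 0.4, 0.2]
width: 88.0
grasp_force: 0.0
t 25.0 [ 394.3 -258.8  326.4] yaw 25.1 F [0.2 0.4 0.2] w 88.0 g 0.0 q6 -1.04 tilt [-0.  0. -1.]
283 194
[ 27  31  31  23 583] [ 388.9 -258.7] [(np.float64(27.8), np.float64(30.4)), (np.float64(20.8), np.float64(-59.4))]
```

View pics/w7.png

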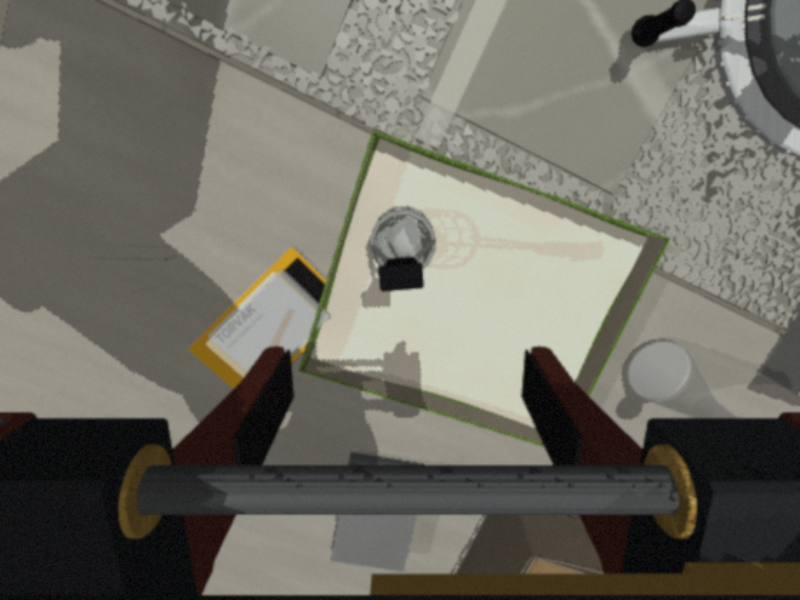

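The cap is at (402,276), unmoved and about 4° off square.

Run:
```python
from h import *
f,K,Rc,t=cam('wrist')
for q in [(402,275),(402,279)]:
    p=ray(K,Rc,t,q[0]*.7,q[1]*.7,166);print(p,shift([p[0],p[1],139],29.5))
```

```text
[ 390.87157842 -259.27796974  166.        ] ([1.0, -3.3, 187.6], np.float64(-0.077))
[ 392.03875516 -261.79080905  166.        ] ([-1.8, -3.3, 187.6], np.float64(-0.077))
```

```bash
python3 -m inch '[[[0,-3,40,0,0,-0.077,100],[0,-3,80,0,0,-0.077,100],[0,-3,120,0,0,-0.077,100],[0,-3,150,0,0,-0.077,100],[0,-3,175,0,0,-0.077,100],[0,-3,186,0,0,-0.077,100],[0,-3,186,0,0,-0.077,100],[0,-3,186,0,0,-0.077,0],[0,-3,186,0,0,-0.077,0],[0,-3,186,0,0,-0.077,0],[0,-3,186,0,0,-0.077,0],[0,-3,186,0,0,-0.077,0],[0,-3,186,0,0,-0.077,0],[0,-3,186,0,0,-0.077,0],[0,-3,186,0,0,-0.077,0],[0,-3,186,0,0,-0.077,0]]]'
python3 -m inch '[[[0,0,-15,0,0,0,0],[0,0,-40,0,0,0,0],[0,0,-70,0,0,0,0],[0,0,-100,0,0,0,0],[0,0,-130,0,0,0,0],[0,0,-130,0,0,0,0],[0,0,-130,0,0,0,0]]]'
python3 -c "
from h import *
hand()
u=np.array([np.cos(np.radians(188.7)),np.sin(np.radians(188.7))])
for r in (190,97): p=np.array([671,103])+r*u;print(p,shift([*p,254],98.7))"
```

```text
t: 26.7
ee_pos: [390.8, -260.9, 140.7]
orientation: [-1.585, -2.712, 0.0]
ft_force: [-0.8, 0.2, 0.5]
width: 29.5
grasp_force: 30.0
t: 27.4
ee_pos: [390.7, -260.8, 270.5]
orientation: [1.585, 2.712, -0.0]
ft_force: [-0.5, 0.0, -1.5]
width: 29.5
grasp_force: 30.0
t 27.4 [ 390.7 -260.8  270.5] yaw 29.4 F [-0.5  0.  -1.5] w 29.5 g 30.0 q6 -1.13 tilt [ 0. -0. -1.]
[483.18616151  74.26044415] ([246.5, 245.0, 16.4], np.float64(-1.21))
[575.11609298  88.32770044] ([213.7, 332.0, 16.5], np.float64(-1.21))
```

```bash
python3 -m inch '[[[18,18,0,0,0,-0.08,0],[36,36,0,0,0,-0.17,0],[54,54,0,0,0,-0.26,0],[72,72,0,0,0,-0.35,0],[90,90,0,0,0,-0.44,0],[108,108,0,0,0,-0.53,0],[126,126,0,0,0,-0.62,0],[144,144,0,0,0,-0.71,0],[162,162,5,0,0,-0.8,0],[180,180,5,0,0,-0.89,0],[198,197,10,0,0,-0.98,0],[216,215,10,0,0,-1.07,0],[232,231,16,0,0,-1.15,0],[246.5,245,16.5,0,0,-1.21,0],[246.5,245,16.5,0,0,-1.21,0],[246.5,245,16.5,0,0,-1.21,0],[246.5,245,16.5,0,0,-1.21,0],[246.5,245,16.5,0,0,-1.21,0]]]'
python3 - <<'E'
from h import *
o=hand();f,K,Rc,t=cam('wrist')
a=np.radians(188.7);u=np.array([np.cos(a),np.sin(a)])
y=np.radians(98.7);ty=np.array([np.cos(y),np.sin(y)])
g=f.astype(int).sum(2)//3
for r,z in ((128,200),(110,190),(90,190),(75,190)):
    p=np.array([671,103])+r*u; q=proj(K,Rc,t,[[*p,z]])[0]; q2=proj(K,Rc,t,[[*(p+10*ty),z]])[0]
    print(r,q.round(1),q2.round(1)); v=int(round(q[1]));c=int(round(q[0])); print(c-20,g[v,c-20:c+20])
E
```

```text
t: 29.2
ee_pos: [483.0, 73.3, 253.8]
orientation: [0.236, -3.132, 0.0]
ft_force: [0.7, -0.6, -1.3]
width: 29.3
grasp_force: 30.0
t 29.2 [483.   73.3 253.8] yaw 98.6 F [ 0.7 -0.6 -1.3] w 29.3 g 30.0 q6 -1.59 tilt [-0.001 -0.    -1.   ]
128 [287.5 319. ] [301.8 319. ]
268 [21 20 21 24 20 17 17 16 24 24 15 20 21 18 20 18 10 20 18 11 19 11 18  8
 19 17 22 17 21 19 19 21 23 20  7 14 22 20 17 17]
110 [287.4 331.4] [300.8 331.4]
267 [54 54 53 51 51 51 53 52 52 54 52 53 54 49 58 55 57 54 55 56 56 56 51 56
 57 56 53 56 55 56 54 56 51 56 53 48 57 56 53 56]
90 [287.4 353.5] [300.4 353.5]
267 [ 62  64  63  65  64  62  62  64  64  62  63  64  64  63  61  62  62  63
  63  64  66  63  63  62  63  61  65  64  66  66  66  66  61  67  88  97
  99  98 103  97]
75 [287.3 369.4] [300.2 369.4]
267 [ 88  92  92  91  90  91  91  91  90  84  82  81  83  93 111 127 143 156
 159 158 161 160 158 150 133 111  96  94 101 118 128 128 128 125 125 129
 129 131 137 133]
```

```bash
python3 -m inch '[[[-15,0.5,0,0,0,0,0],[-30,0.5,0,0,0,0,0],[-40,0.5,0,0,0,0,0],[-50,0.5,0,0,0,0,0],[-60,0.5,0,0,0,0,0],[-70,0.5,0,0,0,0,0],[-80,0.5,0,0,0,0,0],[-90,0.5,0,0,0,0,0],[-93,0.5,0,0,0,0,0],[-93,0.5,0,0,0,0,0]]]'
python3 -m inch '[[[0,0,8,0,0,0,0],[0,0,16,0,0,0,0],[0,0,24,0,0,0,0],[0,0,30,0,0,0,0],[0,0,34,0,0,0,0],[0,0,36,0,0,0,0],[0,0,38,0,0,0,0],[0,0,38,0,0,0,0],[0,0,38,0,0,0,0]]]'
```

```text
t: 30.25
ee_pos: [575.5, 88.8, 254.0]
orientation: [0.239, -3.132, 0.0]
ft_force: [-1.0, 0.2, -1.3]
width: 29.5
grasp_force: 30.0
t: 31.15
ee_pos: [575.4, 88.8, 216.4]
orientation: [-0.239, 3.132, 0.0]
ft_force: [0.1, -0.5, -2.1]
width: 29.1
grasp_force: 30.0
```

```bash
python3 -m inch '[[[0,0,1,0,0,0,0],[0,0,1,0,0,0,0],[0,0,1,0,0,0,40],[0,0,1,0,0,0,45],[0,0,1,0,0,0,55],[0,0,1,0,0,0,55],[0,0,1,0,0,0,55],[0,0,-20,0,0,0,55],[0,0,-50,0,0,0,55],[0,0,-80,0,0,0,55],[0,0,-110,0,0,0,80],[0,0,-110,0,0,0,100],[0,0,-110,0,0,0,100]]]'
python3 - <<'E'
from h import *
hand()
c=cam('wrist');b=cam('scene')[0]
for z in (20,76): print(proj(*c[1:],[[503,-9,z]])/1.4)
# handle pinch at 213.6 deg, yaw 127 (or -53)
for P,y in (([500,-10,330],127),([500,-10,180],127),([503,-9,57],127)):print(shift(P,y))
o=np.zeros((600,800,3),np.uint8);o[:300,:400]=cv2.resize(c[0],(400,300));o[:480,400:]=cv2.resize(b[110:230,240:340],(400,480),interpolation=3)
cv2.imwrite('pics/c6.png',o[:,:,::-1])
E
```

```text
t: 32.45
ee_pos: [575.3, 88.7, 326.5]
orientation: [-0.239, 3.131, 0.0]
ft_force: [0.3, 0.1, -0.6]
width: 68.9
grasp_force: 0.0
t 32.5 [575.3  88.7 326.5] yaw 98.7 F [ 0.3  0.1 -0.6] w 68.9 g 0.0 q6 -1.59 tilt [ 0.001  0.    -1.   ]
[[157.26812717  72.61150584]]
[[150.63810446  72.11727549]]
([88.6, -86.2, -5.0], np.float64(-0.494))
([88.2, -86.2, 145.0], np.float64(-0.494))
([84.9, -85.6, 268.0], np.float64(-0.494))
```

View pics/c6.png

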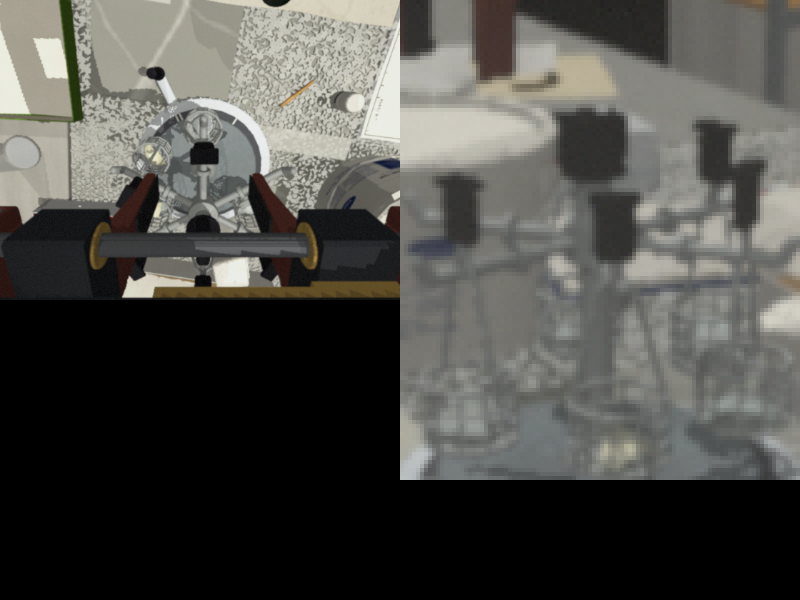

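Both baskets hang upright, and the lever's handle is at (155,73), where I left it. Now to pinch it for locking.

```bash
python3 -m inch '[[[28,-28,0,0,0,-0.12,100],[56,-56,0,0,0,-0.25,100],[85,-86,0,0,0,-0.38,100],[85,-86,0,0,0,-0.494,100],[85,-86,50,0,0,-0.494,100],[85,-86,100,0,0,-0.494,100],[85,-86,150,0,0,-0.494,100],[85,-86,200,0,0,-0.494,100],[85,-86,240,0,0,-0.494,100],[85,-86,268,0,0,-0.494,100],[85,-86,268,0,0,-0.494,100],[85,-86,268,0,0,-0.494,100],[85,-86,268,0,0,-0.494,0],[85,-86,268,0,0,-0.494,0],[85,-86,268,0,0,-0.494,0],[85,-86,268,0,0,-0.494,0],[85,-86,268,0,0,-0.494,0],[85,-86,268,0,0,-0.494,0],[85,-86,268,0,0,-0.494,0],[85,-86,268,0,0,-0.494,0]]]'
python3 - <<'E'
from h import *
o=hand()
C=np.array([671.,103]);p0=o['ee_pos'][:2];r=p0-C;r0=np.linalg.norm(r);a0=np.arctan2(r[1],r[0]);M=R.from_rotvec(o['orientation']).as_matrix();y0=np.degrees(np.arctan2(M[1,1],M[0,1]));print(r0,np.degrees(a0))
for k in range(1,21):
    a=a0-k*.055; P=[*(C+r0*np.array([np.cos(a),np.sin(a)])),57]
    print(k,shift(P,y0-np.degrees(k*.055),ref=([*p0,57],y0)))
E
```

```text
t: 34.55
ee_pos: [504.2, -9.2, 58.1]
orientation: [0.998, -2.979, -0.0]
ft_force: [0.1, 0.0, -0.1]
width: 27.3
grasp_force: 0.0
t 34.5 [504.2  -9.2  58.1] yaw 127.0 F [ 0.1  0.  -0.1] w 27.3 g 0.0 q6 -2.26 tilt [-0. -0. -1.]
201.02007055405673 -146.0841160110493
1 ([-0.9, 11.0, 0.0], np.float64(0.055))
2 ([-2.4, 22.0, 0.0], np.float64(0.11))
3 ([-4.5, 32.8, 0.0], np.float64(0.165))
4 ([-7.2, 43.5, 0.0], np.float64(0.22))
5 ([-10.5, 54.1, 0.0], np.float64(0.275))
6 ([-14.4, 64.5, 0.0], np.float64(0.33))
7 ([-18.8, 74.6, 0.0], np.float64(0.385))
8 ([-23.8, 84.5, 0.0], np.float64(0.44))
9 ([-29.3, 94.0, 0.0], np.float64(0.495))
10 ([-35.3, 103.3, 0.0], np.float64(0.55))
11 ([-41.8, 112.2, 0.0], np.float64(0.605))
12 ([-48.8, 120.8, 0.0], np.float64(0.66))
13 ([-56.3, 128.9, 0.0], np.float64(0.715))
14 ([-64.2, 136.7, 0.0], np.float64(0.77))
15 ([-72.5, 143.9, 0.0], np.float64(0.825))
16 ([-81.2, 150.7, 0.0], np.float64(0.88))
17 ([-90.3, 157.1, 0.0], np.float64(0.935))
18 ([-99.7, 162.9, 0.0], np.float64(0.99))
19 ([-109.4, 168.2, 0.0], np.float64(1.045))
20 ([-119.4, 172.9, 0.0], np.float64(1.1))
```

```bash
python3 -m inch '[[[0,0,0,0,0,0,0],[0,0,0,0,0,0,0],[0,0,0,0,0,0,0],[0,0,0,0,0,0,0]]]'; python3 -m inch '[[[-1,11,0,0,0,0.055,0],[-2.4,22,0,0,0,0.11,0],[-4.5,33,0,0,0,0.165,0],[-7,43.5,0,0,0,0.22,0],[-10.5,54,0,0,0,0.275,0],[-14.4,64.5,0,0,0,0.33,0],[-19,74.6,0,0,0,0.385,0],[-24,84.5,0,0,0,0.44,0],[-29,94,0,0,0,0.495,0],[-35,103,0,0,0,0.55,0],[-42,112,0,0,0,0.605,0],[-49,121,0,0,0,0.66,0],[-56,129,0,0,0,0.715,0],[-64,136.7,0,0,0,0.77,0],[-72.5,144,0,0,0,0.825,0],[-81,150.7,0,0,0,0.88,0],[-85.7,154,0,0,0,0.91,0],[-90.3,157,0,0,0,0.935,0],[-90.3,157,0,0,0,0.935,0],[-90.3,157,0,0,0,0.935,0]]]'
python3 -c "
from h import *
o=hand();r=o['ee_pos'][:2]-[671,103];print(np.degrees(np.arctan2(r[1],r[0]))+360)"
```

```text
t: 34.95
ee_pos: [503.3, -8.3, 58.1]
orientation: [0.996, -2.978, -0.003]
ft_force: [-1.7, 7.7, 2.0]
width: 15.2
grasp_force: 30.0
t: 36.95
ee_pos: [481.8, 170.6, 58.1]
orientation: [0.451, 3.109, 0.0]
ft_force: [0.1, 0.5, -1.8]
width: 15.0
grasp_force: 30.0
t 37.0 [481.8 170.6  58.1] yaw 73.5 F [ 0.1  0.5 -1.8] w 15.0 g 30.0 q6 -0.97 tilt [ 0.  0. -1.]
520.3278723901666
```

```bash
python3 -m inch '[[[0,3,0,0,0,0.015,0],[-0.3,6,0,0,0,0.03,0],[-0.6,9,0,0,0,0.045,0],[-1,12,0,0,0,0.06,0],[-1,12,0,0,0,0.06,0]]]'; python3 -c "
from h import *
o=hand();r=o['ee_pos'][:2]-[671,103];print(np.degrees(np.arctan2(r[1],r[0]))+360)"
```

```text
t: 37.45
ee_pos: [486.4, 182.1, 58.1]
orientation: [0.546, 3.094, 0.0]
ft_force: [1.8, -0.5, -3.0]
width: 14.8
grasp_force: 30.0
t 37.5 [486.4 182.1  58.1] yaw 70.0 F [ 1.8 -0.5 -3. ] w 14.8 g 30.0 q6 -0.89 tilt [ 0.  0. -1.]
516.7968909801949
```

```bash
python3 -m inch '[[[0,2,0,0,0,0.01,0],[0,4,0,0,0,0.02,0],[-0.3,6,0,0,0,0.03,0],[-0.3,6,0,0,0,0.03,0]]]'; python3 -c "
from h import *
o=hand();r=o['ee_pos'][:2]-[671,103];print(np.degrees(np.arctan2(r[1],r[0]))+360)"
```

```text
t: 37.85
ee_pos: [487.3, 184.5, 58.0]
orientation: [-0.589, -3.083, 0.008]
ft_force: [1.9, -22.1, 4.1]
width: 14.8
grasp_force: 30.0
t 37.9 [487.3 184.5  58. ] yaw 68.4 F [  1.9 -22.1   4.1] w 14.8 g 30.0 q6 -0.85 tilt [-0.003 -0.005 -1.   ]
516.0893459456488
```

The lever stopped at 156.1°, where the locked stop should be. One more push, then ease off, open and rise.

```bash
python3 -m inch '[[[0,2,0,0,0,0,0],[0,2,0,0,0,0,0],[0,2,0,0,0,0,0]]]'; python3 -m inch '[[[0,-4,0,0,0,0,0],[0,-4,0,0,0,0,0],[0,-4,0,0,0,0,40],[0,-4,0,0,0,0,60],[0,-4,0,0,0,0,100],[0,-4,0,0,0,0,100],[0,-4,0,0,0,0,100],[0,-4,-40,0,0,0,100],[0,-4,-80,0,0,0,100],[0,-4,-120,0,0,0,100],[50,-4,-120,0,0,0,100],[100,-4,-160,0,0,0,100],[100,-4,-160,0,0,0,100],[100,-4,-160,0,0,0,100]]]'
python3 - <<'E'
from h import *
hand()
c=cam('wrist');b=cam('scene')[0];a=cam('top')[0]
print(proj(*c[1:],[[487.3,184.5,76]])/1.4)
o=np.zeros((600,800,3),np.uint8);o[:300,:400]=cv2.resize(c[0],(400,300));o[300:,:280]=cv2.resize(a[115:265,150:290],(280,300));o[:480,400:]=cv2.resize(b[110:230,240:340],(400,480),interpolation=3)
cv2.imwrite('pics/c7.png',o[:,:,::-1])
cv2.imwrite('pics/c7b.png',c[0][:,:,::-1])
E
```

```text
t: 38.15
ee_pos: [487.3, 184.6, 57.9]
orientation: [-0.588, -3.082, 0.012]
ft_force: [2.0, -30.7, 6.7]
width: 15.0
grasp_force: 30.0
t: 39.55
ee_pos: [394.6, 223.3, 219.6]
orientation: [0.588, 3.084, 0.003]
ft_force: [0.8, -0.8, -0.5]
width: 87.9
grasp_force: 0.0
t 39.5 [394.6 223.3 219.6] yaw 68.4 F [ 0.8 -0.8 -0.5] w 87.9 g 0.0 q6 -0.71 tilt [ 0.003  0.001 -1.   ]
[[202.31012447 210.87597763]]
```

View pics/c7.png

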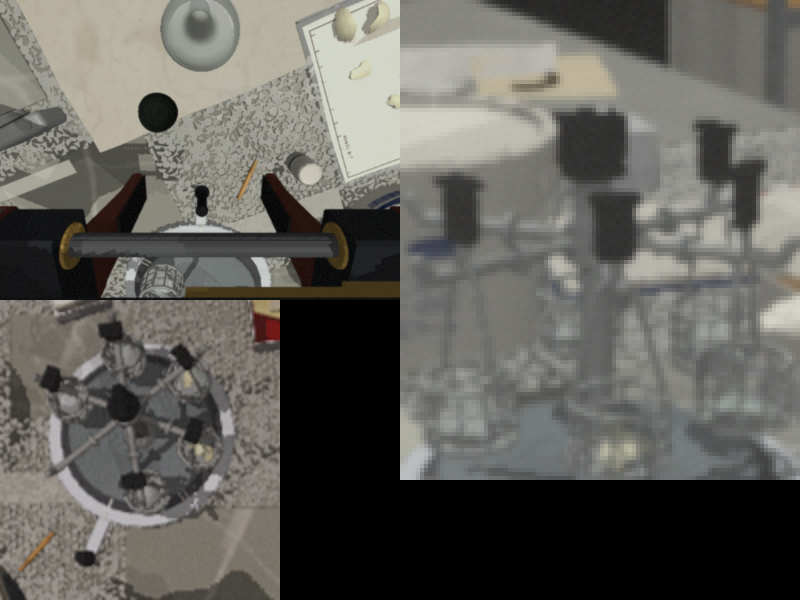

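Both baskets hang upright on their own branches, and the lever is back at the locked stop. The robot is clear, so I'm handing in.

```bash
python3 -c "
from h import *
print(ctrl.close_job())"
```

```text
the job is handed in; nothing more can be done
None
```

The job is handed in: both baskets in the tray (only two were there) hang upright on their own branches, the lever is back at the locked stop, and I saw no basket tipped and the flask was not touched.

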